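Re-clamp a frozen meat block fat side up and lock the jaw with its pin

TASK

Turn the frozen meat block in the slide-jaw holder so that its white fat side, now facing the moving jaw, faces straight up: set it back down on the bed, centred across the jaws, and let go of it. Then slide the moving jaw up until the block is held snugly between both jaws, and lock the jaw by pushing the red-headed pin from its blue stand down through the hole in the jaw's tongue and the bed until its head sits on the tongue. Leave everything else where it is.

Things in the scene. Friction and masses are not known exactly. Their poses are not given: they have to be found in the camera images.
- holder: Slide-jaw holder fixed to the table: white bed 224 (x) x 70 (y) x 16 mm, steel fixed jaw. Origin: on the table below the middle of the fixed jaw's clamping face. x: sliding direction, from the fixed to the moving jaw; z up. Bed: x = -37 to 187 mm, top at z = 16 mm. Fixed jaw: x = -22 to 0, 40 mm wide (y), top at z = 38 mm.
- bed_hole (a point): Middle of the mouth of the pin hole in the bed, at (106, 0, 16) mm in the holder's frame; 12 mm across, goes through the bed.
- jaw (a joint): Moving steel jaw with a blue strip on top, sliding along the holder's x on the bed. Value in m: 0 when its clamping face is 46 mm from the fixed jaw's (tongue hole and bed hole then in line), growing as it opens, -0.012 to 0.056. It slides with about 3 N of friction and stays where left.
- jaw_top (a point): Middle of the moving jaw's top face, 38 mm above the table. The jaw is 34 mm long (x), 40 wide (y), 22 tall above the bed; clamping face 17 mm from this point towards the fixed jaw. Behind it (holder's +x) a flat aluminium tongue lies on the bed: 48 mm long, 30 wide, top 26 mm above the table.
- jaw_hole (a point): Middle of the mouth of the hole in the jaw's tongue, on the tongue's top (26 mm above the table, 43 mm behind the jaw_top point along the holder's x); 12 mm across.
- block: Hard-frozen pressed meat, pinkish brown, 62 (x) x 66 (y) x 46 mm (z), 0.19 kg; the 9 mm at its +x end is white fat. Origin: centre of the underside as it lies at the start; x points out of the fat side. At the start it lies loose on the bed between the open jaws, x about along the holder's x, z up. Turned fat side up it is 62 mm tall and 46 mm thick across the jaws.
- block_center (a point): Centre of the frozen block.
- stand: Blue plastic stand for the pin, 56 x 56 x 30 mm, fixed to the table. Origin: centre of the underside.
- pin: Lock pin standing upright in the stand. Steel shank 8 mm across, 24 mm long, bevelled foot; above it a round red head 16 mm across, 30 mm tall. Origin: bottom of the shank (head from z = 24 to 54 mm), z up. In the stand the head's underside rests on the stand's top, 30 mm above the table; fully home in the jaw it rests on the tongue, the origin 2 mm above the table.
- sprayer: Bystander: white closed jar with a blue cap, 64 mm across, 130 mm tall, standing on the table; origin at the centre of its underside.
- labels: Bystander: paper label roll, a ring 90 mm across, 50 mm tall, beyond the holder on the right; origin at the centre of its underside.
- scraper: Bystander: spatula with a red handle lying at the far side.

How it is judged:
By the outcome, as a careful person would: the job done as asked, in the order asked, and still so for the second after the job is handed in, with the robot touching nothing.
It also fails if it takes over 58 s, if anything falls off the work surface, if the arm or the gripper's body presses on something with over 40 N, if the wrist force passes 120 N, or if a joint passes its speed limit or range.

ROBOT

A 6-joint arm with a two-finger parallel gripper is mounted at the origin on the work surface. World frame = base frame: x ahead of the robot, y to its left, z up, the work surface at z = 0. Lengths are in m, angles in rad, forces in N, time in s.
With the tool pointing down it reaches from about 0.25 to 0.775 m from the base axis. Payload 4 kg.
Tool frame: the origin (TCP) lies at the very end of the fingers, on their centre line; the grasp point (between the pads) lies hold_point_z behind it (hold_point_z is the distance from the TCP to the grasp point, in m); z points along the fingers, y is the direction in which the jaws open and shut (so a half turn about z gives the same grasp; the last joint's range is limited). The gripper opens to 94 mm and grips with 3 to 60 N. Pads are 16 mm wide; open, the fingers measure 119 mm over their backs; the gripper's body (75 mm by 177 mm) begins 78 mm behind the grasp point.
Start: joints at [1.219, 0.087, 1.371, -0, 1.684, -0.103], TCP at [0.135, 0.533, 0.206] pointing down, gripper open.
Joint ranges: [-3.1, 3.1], [-0.76, 2.03], [0.27, 2.55], [-1.08, 4.22], [0.17, 2.65], [-2.57, 2.57]. Speed limits (rad/s): [2.79, 2.79, 3.14, 3.14, 3.14, 3.14].

INTERFACE

Orientations are given as [roll, pitch, yaw] about the fixed x, y, z axes, in that order (R = Rz(yaw) Ry(pitch) Rx(roll)).
In Python, from bench import * gives the robot as it stands.
- The arm moves only by the tool step_arm, never from a script. Its argument "increments" is text: rows parted by semicolons, each of 6 numbers parted by spaces: the shift along the tool's x, y, z in cm, then the turn, a rotation vector about the tool's x, y, z in rad. A call has 1 to 5 rows; each row shifts and turns the commanded pose from where the row before left it, along the tool's axes as they then stand; what a row does not reach is not made up. A row lasts 1/10 s, in which the tool goes at most 50 mm and 8.59 degrees, less where a joint would pass 70% of its speed; a pose out of reach is approached as far as the arm can. A call is refused whole if a number of a shift passes 5 or a number of a turn 0.15, either way. A call with a gripper value outside its range is refused whole. "claw" is the gripper's target within -1 to 1 (shut at 1, half-way at 0, fully open at -1), set as the call begins (left out, the last holds). The fingers move at their own pace and stop on an object; the grip force is fixed at half the most. Time passes only in rows, so rows that do not move let the fingers close. It gives the time, the measured TCP pose, the force and the opening at its end, in the units of the state.
- get_obs(): the state, without advancing time (a new reading comes with each control period).
- snapshot(name): name is "scene" or "top" or "wrist"; returns the picture (480x640x3 uint8, red, green, blue); there is no depth.
- calibration(name): a dict with "camera_matrix" (3x3 intrinsics, pixels), "eye" and "orientation" of the camera in the world; the wrist camera has in their place "tool_from_camera" (4x4, takes a point from camera to tool coordinates, whose origin is the TCP and whose axes are the flange's). Camera axes: x right, y up, looking along -z (the intrinsics and any distortion apply to the point x, -y, -z); pixel columns grow to the right and rows downward; lengths in m; the calibration is good to about 2 mm. A picture is of the moment at which its call begins: read the wrist's pose just before it. calibration takes no time and is no camera call.
- close_job(): hands the job in, once; it reports no verdict.
The state is a dict: "time": time; "joint_positions": joint angles; "qvel": joint speeds; "joint_torque": joint torques, N m; "tool_pos": TCP position; "ee_rot": TCP orientation; "wrist_force": force on the tool from outside, world axes, zero at the start; "wrist_torque": the same for the moment, N m; "width": finger opening in m.
Only numpy, scipy, OpenCV 4.12 (cv2) and the standard library are available. Lean on these libraries where they do the work, as an engineer would, in place of code of your own. Each camera call takes 0.05 s, during which the arm holds its last target. There are 200 camera calls.

## Working session

There is one attempt and no reset: what is moved stays moved. The work goes in short steps, Python scripts to look and compute and a tool call to move; the robot and the scene stay as the last step left them, time stands still between calls to the robot, and variables do not carry over. Pictures are saved under pics/ and viewed, about 8 in all and at most 12, crops included, and the job is handed in when it is done.

Besides the shell and the picture viewer there is one more tool, called after "Emit:" by a JSON object that holds its "api" and its "payload". step_arm: Moves the arm, as the interface text tells. Its arguments: {"type":"object","properties":{"increments":{"type":"string"},"claw":{"type":"number"}},"required":["increments"]}

```bash
ls; mkdir -p pics; python3 - <<'E'
from bench import *
import cv2
print(get_obs())
for n in ["scene","top","wrist"]:
    c=calibration(n); print(n,c)
    cv2.imwrite(f"pics/{n}0.png",cv2.cvtColor(snapshot(n),cv2.COLOR_RGB2BGR))
E
```

```text
pics
{'time': 0.0, 'joint_positions': array([ 1.21888250e+00,  8.79777600e-02,  1.37226042e+00, -3.51567288e-05,
        1.68360269e+00, -1.03110942e-01]), 'qvel': array([ 0.0005004 ,  0.00100878,  0.00221288, -0.00154172,  0.00123713,
        0.00019522]), 'joint_torque': array([-5.54856724e-04, -3.40197122e+01, -3.02421999e+01,  7.16762315e-02,
        3.32945713e-02, -1.51518111e-04]), 'tool_pos': array([0.13526359, 0.53253365, 0.20428863]), 'ee_rot': array([-3.13935278e+00, -1.96648092e-04,  2.89278563e+00]), 'wrist_force': array([-0.34738356,  0.19320031,  0.18339796]), 'wrist_torque': array([-0.02769743,  0.00556251, -0.00015601]), 'width': 0.09387797960617432}
scene {'camera_matrix': array([[528.2335639 ,   0.        , 315.71347557],
       [  0.        , 528.2335639 , 227.86269266],
       [  0.        ,   0.        ,   1.        ]]), 'eye': array([ 0.95585867, -0.68592781,  0.86946536]), 'orientation': array([ 0.76398045, -0.00130906,  0.50405408])}
top {'camera_matrix': array([[518.77785605,   0.        , 324.51832975],
       [  0.        , 518.77785605, 236.34044843],
       [  0.        ,   0.        ,   1.        ]]), 'eye': array([ 0.45522411, -0.00609532,  0.95795836]), 'orientation': array([ 0.11606304,  0.01886825, -1.57659499])}
wrist {'camera_matrix': array([[361.92535416,   0.        , 316.53213591],
       [  0.        , 361.92535416, 240.06531548],
       [  0.        ,   0.        ,   1.        ]]), 'tool_from_camera': array([[ 2.36372601e-04,  9.62683691e-01,  2.70628998e-01,
         7.96890824e-02],
       [ 9.99999899e-01, -3.31229822e-04,  3.04834188e-04,
        -4.21594374e-04],
       [ 3.83099296e-04,  2.70628898e-01, -9.62683672e-01,
        -1.78548333e-01],
       [ 0.00000000e+00,  0.00000000e+00,  0.00000000e+00,
         1.00000000e+00]])}
```

View pics/top0.png

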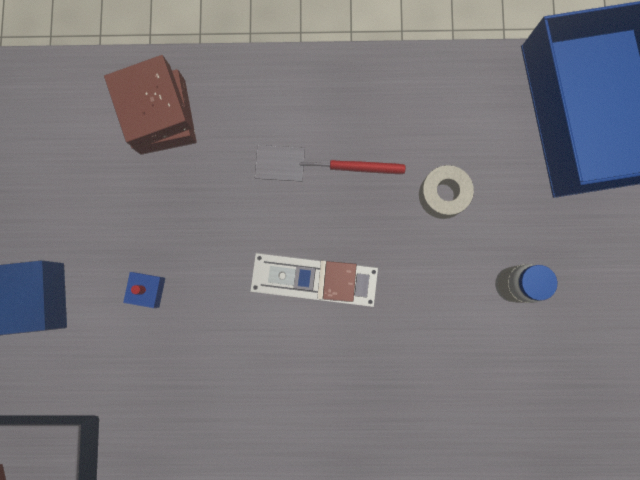

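View pics/scene0.png

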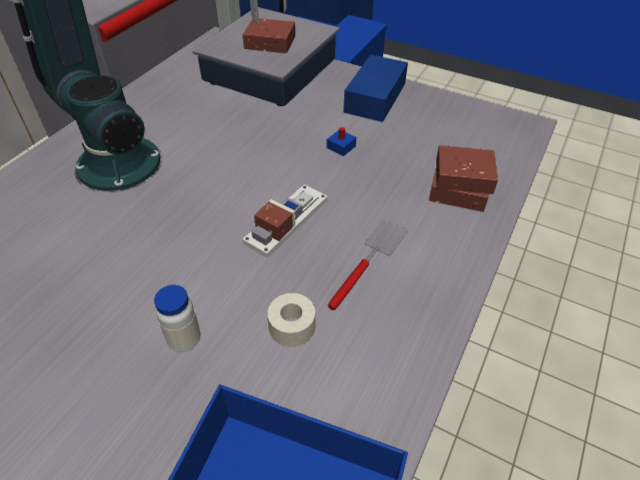

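```bash
cat > h.py <<'E'
from bench import *
import numpy as np, cv2
from scipy.spatial.transform import Rotation as Ro
def rot(rpy): return Ro.from_euler('xyz',rpy).as_matrix()
def cam(n,o=None):
    c=calibration(n)
    if n!='wrist': return c['camera_matrix'],rot(c['orientation']),np.array(c['eye'])
    T=np.eye(4);T[:3,:3]=rot(o['ee_rot']);T[:3,3]=o['tool_pos'];T=T@c['tool_from_camera']
    return c['camera_matrix'],T[:3,:3],T[:3,3]
def ray(c,uv,z):
    K,R,e=c; uv=np.atleast_2d(uv)
    d=np.c_[(uv[:,0]-K[0,2])/K[0,0],-(uv[:,1]-K[1,2])/K[1,1],-np.ones(len(uv))]@R.T
    return e+d*((z-e[2])/d[:,2])[:,None]
def proj(c,P):
    K,R,e=c; p=(np.atleast_2d(P)-e)@R
    return np.c_[K[0,2]-K[0,0]*p[:,0]/p[:,2],K[1,2]+K[1,1]*p[:,1]/p[:,2]]
def shot(n,f=None):
    o=get_obs();im=snapshot(n)
    if f: cv2.imwrite('pics/'+f,cv2.cvtColor(im,cv2.COLOR_RGB2BGR))
    return im,cam(n,o),o
def blobs(m,amin=30):
    cs,_=cv2.findContours(m.astype(np.uint8),cv2.RETR_EXTERNAL,cv2.CHAIN_APPROX_NONE)
    return sorted([c for c in cs if cv2.contourArea(c)>amin],key=cv2.contourArea,reverse=True)
def hsv(im): return cv2.cvtColor(im,cv2.COLOR_RGB2HSV)
E
python3 - <<'E'
from h import *
im=cv2.cvtColor(cv2.imread('pics/top0.png'),cv2.COLOR_BGR2RGB);c=cam('top');H=hsv(im)
h,s,v=[H[...,i].astype(int) for i in range(3)]
roi=np.zeros(h.shape,bool);roi[245:315,240:390]=1
big=cv2.convexHull(np.vstack(blobs(roi&(s<40)&(v>150))))
b=cv2.boxPoints(cv2.minAreaRect(big));print('bed px',b);w=ray(c,b,.016);print(w, w.mean(0))
for n,m,z in [('block',roi&(s>100)&((h<12)|(h>170))&(v>60),.062),('jawblue',roi&(s>100)&(h>100)&(h<130),.038)]:
    for k in blobs(m)[:2]:
        b=cv2.boxPoints(cv2.minAreaRect(k));w=ray(c,b,z);print(n,w.round(4).tolist(),w.mean(0))
r2=np.zeros(h.shape,bool);r2[265:315,115:175]=1
for n,m,z in [('pin',r2&(s>150)&((h<10)|(h>170)),.06),('stand',r2&(s>100)&(h>100)&(h<130),.03)]:
    for k in blobs(m,10)[:2]:
        r=cv2.minAreaRect(k);b=cv2.boxPoints(r);w=ray(c,b,z);print(n,r,w.round(4).tolist(),w.mean(0))
E
```

```text
bed px [[249.79532 291.675  ]
 [254.6243  252.16524]
 [378.2443  267.27435]
 [373.4153  306.78412]]
[[ 0.46537137  0.14695516  0.016     ]
 [ 0.53708653  0.13889386  0.016     ]
 [ 0.50794939 -0.08600596  0.016     ]
 [ 0.4370417  -0.07608416  0.016     ]] [0.48686225 0.03093973 0.016     ]
jawblue [[0.5028, 0.0563, 0.038], [0.5027, 0.0385, 0.038], [0.4762, 0.0386, 0.038], [0.4763, 0.0563, 0.038]] [0.48954054 0.04740459 0.038     ]
pin ((135.5, 289.0), (6.0, 7.0), 90.0) [[0.4759, 0.345, 0.06], [0.4758, 0.3327, 0.06], [0.4655, 0.3324, 0.06], [0.4656, 0.3446, 0.06]] [0.47070445 0.33866311 0.06      ]
stand ((143.33395385742188, 289.7188720703125), (34.953392028808594, 31.267620086669922), 10.619654655456543) [[0.4485, 0.3714, 0.03], [0.5033, 0.3631, 0.03], [0.4913, 0.3005, 0.03], [0.4367, 0.3092, 0.03]] [0.46994942 0.33602704 0.03      ]
```

```bash
cat > plan.py <<'E'
from h import *
import math
def plan(p1,R1,p0=None,R0=None,dmax=.045,amax=.14,n=None):
    o=get_obs()
    p0=o['tool_pos'] if p0 is None else p0; R0=rot(o['ee_rot']) if R0 is None else R0
    rv=Ro.from_matrix(R0.T@R1).as_rotvec();d=np.asarray(p1)-p0
    n=n or max(1,math.ceil(np.linalg.norm(d)/dmax),math.ceil(np.linalg.norm(rv)/amax))
    for i in range(n):
        Rc=R0@Ro.from_rotvec(rv*i/n).as_matrix()
        r=np.r_[Rc.T@(d/n)*100,rv/n]
        print(' '.join(f'{x:.3f}'.rstrip('0').rstrip('.') if abs(x)>5e-4 else '0' for x in r),end='\n' if i%5==4 or i==n-1 else '; ')
def down(yaw,tilt=0): # tool x along yaw, tilt about tool y
    return Ro.from_euler('z',yaw).as_matrix()@np.diag([1.,-1,-1])@Ro.from_euler('y',tilt).as_matrix()
E
python3 - <<'E'
from plan import *
plan([.485,.0,.21],down(1.443))
E
```

```text
-3.134 -2.868 -0.032 0 0 0.097; -3.396 -2.552 -0.032 0 0 0.097; -3.627 -2.212 -0.033 0 0 0.097; -3.823 -1.852 -0.033 0 0 0.097; -3.984 -1.474 -0.034 0 0 0.097
-4.108 -1.083 -0.034 0 0 0.097; -4.193 -0.682 -0.035 0 0 0.097; -4.239 -0.274 -0.035 0 0 0.097; -4.246 0.136 -0.035 0 0 0.097; -4.213 0.546 -0.035 0 0 0.097
-4.141 0.95 -0.036 0 0 0.097; -4.03 1.345 -0.036 0 0 0.097; -3.881 1.727 -0.036 0 0 0.097; -3.696 2.094 -0.036 0 0 0.097; -3.477 2.441 -0.036 0 0 0.097
```

Emit:
{"api": "step_arm", "payload": {"increments": "-3.13 -2.87 -0.03 0 0 0.097; -3.4 -2.55 -0.03 0 0 0.097; -3.63 -2.21 -0.03 0 0 0.097; -3.82 -1.85 -0.03 0 0 0.097; -3.98 -1.47 -0.03 0 0 0.097"}}

```text
time: 0.65
tool_pos: [0.2523, 0.354, 0.2067]
ee_rot: [-3.141, 0.0, 2.404]
wrist_force: [1.5, 0.3, 0.2]
width: 0.094
```

Emit:
{"api": "step_arm", "payload": {"increments": "-4.11 -1.08 -0.03 0 0 0.097; -4.19 -0.68 -0.03 0 0 0.097; -4.24 -0.27 -0.03 0 0 0.097; -4.25 0.14 -0.03 0 0 0.097; -4.21 0.55 -0.03 0 0 0.097"}}

```text
time: 1.15
tool_pos: [0.3686, 0.1762, 0.2084]
ee_rot: [3.141, -0.0, 1.919]
wrist_force: [0.5, -0.1, 0.6]
width: 0.094
```

Emit:
{"api": "step_arm", "payload": {"increments": "-4.14 0.95 -0.03 0 0 0.097; -4.03 1.35 -0.03 0 0 0.097; -3.88 1.73 -0.03 0 0 0.097; -3.7 2.09 -0.03 0 0 0.097; -3.48 2.44 -0.03 0 0 0.097"}}

```text
time: 1.65
tool_pos: [0.4845, -0.002, 0.2097]
ee_rot: [-3.141, -0.0, 1.433]
wrist_force: [0.4, 0.1, -0.2]
width: 0.094
```

Emit:
{"api": "step_arm", "payload": {"increments": "0 0 0 0 0 0; 0 0 0 0 0 0"}}

```text
time: 1.85
tool_pos: [0.4838, -0.0008, 0.2093]
ee_rot: [-3.14, -0.001, 1.437]
wrist_force: [-0.3, 0.3, -0.5]
width: 0.094
```

```bash
python3 - <<'E'
from h import *
im,c,o=shot('wrist','w1.png');print(o)
E
```

```text
{'time': 1.85, 'joint_positions': array([-1.19294170e-01, -6.02664793e-02,  1.51251467e+00,  6.17895565e-04,
        1.69122878e+00,  1.48800301e-02]), 'qvel': array([ 0.03551402, -0.02699906,  0.01295897,  0.0021317 ,  0.00241964,
       -0.00044384]), 'joint_torque': array([-9.11202673e-01, -2.70698762e+01, -3.04862702e+01, -2.31357850e-02,
       -5.40421321e-02,  8.00966372e-03]), 'tool_pos': array([ 0.48384466, -0.00077345,  0.20926899]), 'ee_rot': array([-3.13969943e+00, -5.85453497e-04,  1.43669523e+00]), 'wrist_force': array([-0.3273718 ,  0.29326888, -0.48341106]), 'wrist_torque': array([-0.04439473,  0.05009438,  0.01192877]), 'width': 0.09400294349868431}
```

View pics/w1.png

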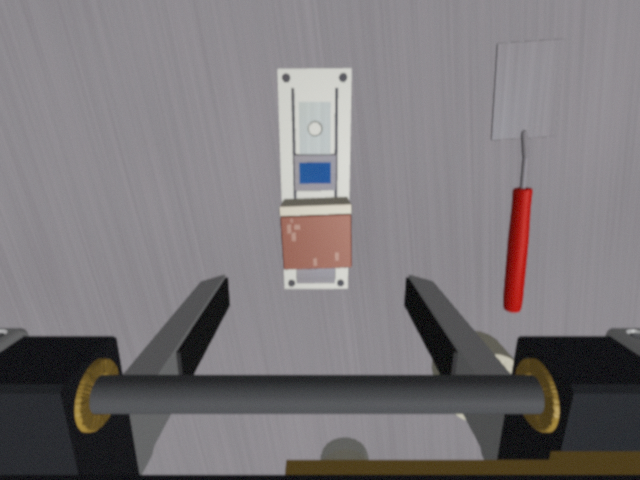

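```bash
cat > meas.py <<'E'
from h import *
def holder(im,c):
    H=hsv(im);h,s,v=[H[...,i].astype(int) for i in range(3)]
    return h,s,v
E
python3 - <<'E'
from h import *
im=cv2.cvtColor(cv2.imread('pics/w1.png'),cv2.COLOR_BGR2RGB)
o=dict(tool_pos=[ 0.48384466, -0.00077345,  0.20926899],ee_rot=[-3.13969943,-5.85453497e-04,1.43669523])
c=cam('wrist',o);H=hsv(im);h,s,v=[H[...,i].astype(int) for i in range(3)]
roi=np.zeros(h.shape,bool);roi[55:300,265:365]=1
print('bg',H[50,300],'bed',H[100,285],'fat',H[210,310],'jaw',H[158,315], 'fatside',H[202,310],'tongue',H[110,315])
big=cv2.convexHull(np.vstack(blobs(roi&(s<25)&(v>185))))
b=cv2.boxPoints(cv2.minAreaRect(big));w=ray(c,b,.016);print('bed',b.round(1).tolist(),w.round(4).tolist())
# bed's far part line edges
m=roi&(s<25)&(v>185)
L=[];Rr=[]
for r in range(75,195,4):
    x=np.where(m[r])[0];L.append((x.min()-.5,r));Rr.append((x.max()+.5,r))
for r in range(278,288,3):
    x=np.where(m[r])[0];L.append((x.min()-.5,r));Rr.append((x.max()+.5,r))
l=ray(c,L,.016);r=ray(c,Rr,.016);mid=(l+r)/2
print('width',np.linalg.norm(l-r,axis=1).round(4))
f=np.polyfit(mid[:,1],mid[:,0],1);print('midline x=f(y)',f,'yaw',np.pi/2-np.arctan(f[0]))
cols=m[:,305:325];rows=np.where(cols.any(1))[0];print('rows',rows.min(),rows.max())
e=ray(c,[(314,rows.min()-.5),(316,rows.max()+.5)],.016);print('ends',e,np.linalg.norm(e[0]-e[1]))
for n,mm,z in [('block',roi&(s>70)&((h<15)|(h>170)),.062),('jawblue',roi&(s>120)&(h>100)&(h<130),.038)]:
    k=blobs(mm)[0];rr=cv2.minAreaRect(k);b=cv2.boxPoints(rr);w=ray(c,b,z);print(n,b.round(1).tolist(),w.round(4).tolist(),w.mean(0))
g=cv2.cvtColor(im,cv2.COLOR_RGB2GRAY)
print(g[116:142:1,315]);print(g[128,300:332])
E
```

```text
bg [135   7 148] bed [ 38   5 207] fat [ 24  19 214] jaw [133  11 164] fatside [23 33 99] tongue [ 85   8 197]
bed [[278.0, 68.0], [350.0, 68.0], [350.0, 288.0], [278.0, 288.0]] [[0.4657, 0.1452, 0.016], [0.5329, 0.1362, 0.016], [0.5086, -0.0859, 0.016], [0.4295, -0.0753, 0.016]]
width [0.0691 0.0693 0.0695 0.0696 0.0698 0.07   0.0693 0.0695 0.0697 0.0698
 0.07   0.0702 0.0704 0.0706 0.0699 0.0701 0.0693 0.0695 0.0697 0.0699
 0.0701 0.0703 0.0695 0.0697 0.0699 0.0701 0.0703 0.0705 0.0707 0.0689
 0.0704 0.0694 0.0696 0.0698]
midline x=f(y) [0.12682532 0.48142736] yaw 1.4446444972036157
rows 69 288
ends [[ 0.49922484  0.14029008  0.016     ]
 [ 0.47116428 -0.08153068  0.016     ]] 0.22358856076620895
block [[280.70001220703125, 216.60000610351562], [350.0, 214.3000030517578], [351.70001220703125, 266.29998779296875], [282.3999938964844, 268.6000061035156]] [[0.4513, 0.0129, 0.062], [0.5146, 0.0066, 0.062], [0.5108, -0.0438, 0.062], [0.4448, -0.0373, 0.062]] [ 0.4803664  -0.01540979  0.062     ]
jawblue [[300.0, 163.0], [329.0, 163.0], [329.0, 182.0], [300.0, 182.0]] [[0.4746, 0.057, 0.038], [0.5019, 0.0533, 0.038], [0.4996, 0.0356, 0.038], [0.472, 0.0393, 0.038]] [0.48703912 0.0462874  0.038     ]
[195 195 194 190 181 172 186 202 210 211 211 211 210 212 213 211 211 208
 196 181 179 190 196 195 196 197]
[193 193 192 193 192 192 189 178 180 198 209 211 211 210 211 210 212 212
 211 209 198 173 171 187 193 194 195 195 193 196 203 211]
```

```bash
cat >> plan.py <<'E'
YH=1.4446;U=np.array([np.cos(YH),np.sin(YH),0]);V=np.array([-U[1],U[0],0]);O=np.array([.4758,-.0450,0])
hold=.0188
def W(x,y,z): return O+U*x+V*y+np.array([0,0,z])
def Hf(p): d=np.asarray(p)-O; return np.array([d@U,d@V,d[2]])
def tcp(gp,R): return np.asarray(gp)+R[:,2]*hold
E
python3 - <<'E'
from plan import *
R=down(1.478,-np.pi/4);g=np.array([.481,-.0109,.039])
p=tcp(g,R);pre=p-.1*R[:,2]
plan(pre,R);print('--');plan(p,R,pre,R)
E
```

```text
0.769 -0.054 1.886 -0.003 -0.131 -0.006; 1.009 -0.054 1.769 -0.003 -0.131 -0.006; 1.232 -0.052 1.622 -0.003 -0.131 -0.006; 1.434 -0.048 1.447 -0.003 -0.131 -0.006; 1.611 -0.042 1.247 -0.003 -0.131 -0.006
1.76 -0.035 1.026 -0.003 -0.131 -0.006
--
0 0 3.333 0 0 0; 0 0 3.333 0 0 0; 0 0 3.333 0 0 0
```

Emit:
{"api": "step_arm", "payload": {"increments": "0.77 -0.05 1.89 -0.003 -0.131 -0.006; 1.01 -0.05 1.77 -0.003 -0.131 -0.006; 1.23 -0.05 1.62 -0.003 -0.131 -0.006; 1.43 -0.05 1.45 -0.003 -0.131 -0.006; 1.61 -0.04 1.25 -0.003 -0.131 -0.006"}}

```text
time: 2.4
tool_pos: [0.4865, 0.0404, 0.1165]
ee_rot: [3.131, 0.658, 1.469]
wrist_force: [0.3, -0.2, -0.7]
width: 0.0939
```

Emit:
{"api": "step_arm", "payload": {"increments": "1.76 -0.04 1.03 -0.003 -0.131 -0.006; 0 0 0 0 0 0; 0 0 0 0 0 0"}}

```text
time: 2.7
tool_pos: [0.4862, 0.0471, 0.096]
ee_rot: [-3.142, 0.787, 1.481]
wrist_force: [0.3, -0.2, -0.2]
width: 0.0939
```

```bash
python3 - <<'E'
from plan import *
R=down(1.478,-np.pi/4);g=np.array([.481,-.0109,.039])
p=tcp(g,R);o=get_obs();print(o['tool_pos'],o['joint_positions'])
plan(p-.1*R[:,2],R,n=1);print('--');plan(p,R,n=3)
E
```

```text
[0.48619254 0.04706433 0.09595264] [ 0.42814416  0.30266004  1.55421583 -0.66988545  1.70864421  0.5711665 ]
-0.088 0.02 0.022 0.002 0.001 0.002
--
-0.025 0.001 3.341 0.001 0 0.001; -0.026 0.003 3.341 0.001 0 0.001; -0.028 0.005 3.341 0.001 0 0.001
```

Emit:
{"api": "step_arm", "payload": {"increments": "-0.03 0 3.34 0 0 0; -0.03 0 3.34 0 0 0; -0.03 0 3.34 0 0 0; 0 0 0 0 0 0; 0 0 0 0 0 0"}}

```text
time: 3.2
tool_pos: [0.4816, -0.026, 0.0295]
ee_rot: [3.13, 0.784, 1.467]
wrist_force: [0.3, 0.3, -0.2]
width: 0.0939
```

```bash
python3 - <<'E'
from plan import *
o=get_obs();R=rot(o['ee_rot']);print(Hf(o['tool_pos']-hold*R[:,2]),o['wrist_force'])
shot('scene','s1.png');im=cv2.imread('pics/s1.png')[150:300,190:390];cv2.imwrite('pics/s1c.png',cv2.resize(im,None,fx=4,fy=4,interpolation=2))
E
```

```text
[ 0.03284006 -0.00284873  0.04281115] [ 0.31752709  0.27503258 -0.1862866 ]
```

View pics/s1c.png

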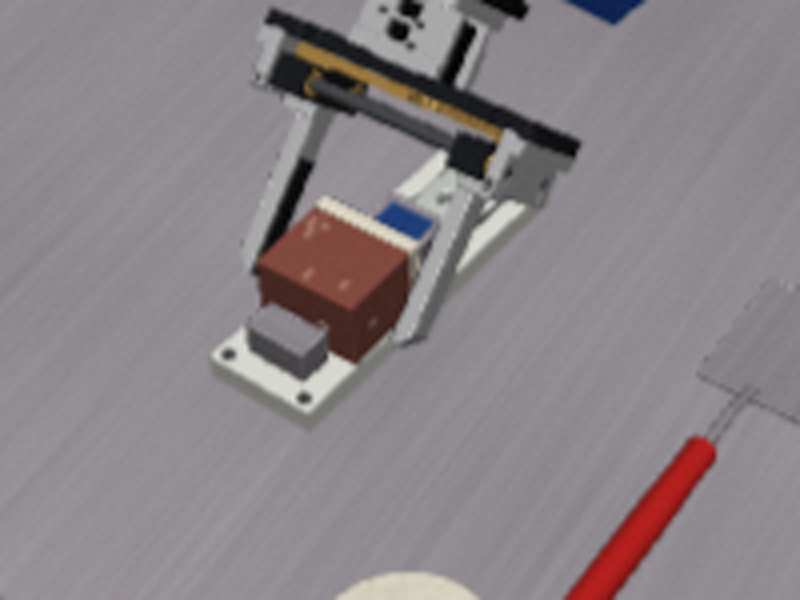

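Emit:
{"api": "step_arm", "payload": {"increments": "0.35 -0.2 0.15 0 0 0; 0 0 0 0 0 0"}}

```text
time: 3.45
tool_pos: [0.4795, -0.0228, 0.024]
ee_rot: [3.134, 0.785, 1.473]
wrist_force: [-1.0, -0.0, 0.3]
width: 0.0938
```

Emit:
{"api": "step_arm", "payload": {"increments": "0 0 0 0 0 0; 0 0 0 0 0 0; 0 0 0 0 0 0; 0 0 0 0 0 0; 0 0 0 0 0 0", "claw": 1}}

```text
time: 3.95
tool_pos: [0.479, -0.0237, 0.023]
ee_rot: [3.137, 0.786, 1.474]
wrist_force: [1.1, 1.5, -0.6]
width: 0.0658
```

Emit:
{"api": "step_arm", "payload": {"increments": "0 0 0 0 0 0; 0 0 0 0 0 0; 0 0 0 0 0 0"}}

```text
time: 4.25
tool_pos: [0.4788, -0.0239, 0.023]
ee_rot: [3.137, 0.786, 1.474]
wrist_force: [0.8, 0.4, -0.9]
width: 0.0657
```

```bash
python3 - <<'E'
from plan import *
o=get_obs();R=rot(o['ee_rot']);print(o['width'],Hf(o['tool_pos']-hold*R[:,2]),o['wrist_force'],o['ee_rot'])
E
```

```text
0.06571010616051226 [0.0346366  0.00015892 0.03627813] [ 0.77292109  0.39938792 -0.87246576] [3.13745647 0.78596868 1.47409199]
```

```bash
python3 - <<'E'
from plan import *
o=get_obs();R0=rot(o['ee_rot']);gp=o['tool_pos']-hold*R0[:,2]
bc=W(.0345,-.0005,.039)
b=R0.T@(bc-o['tool_pos']);print('b in tool',b)
p1=o['tool_pos']+[0,0,.08];plan(p1,R0,dmax=.03);print()
# block actual yaw = tool yaw assumed
R2=down(YH,np.pi/4);p2=W(.030,0,.127)-R2@b
plan(p2,R2,p1,R0)
E
```

```text
b in tool [-0.00203598  0.0006621  -0.02061048]
-1.887 0.008 -1.885 0 0 0; -1.887 0.008 -1.885 0 0 0; -1.887 0.008 -1.885 0 0 0

0.081 -0.001 -0.21 0 0.131 0.003; 0.108 -0.002 -0.197 0 0.131 0.003; 0.133 -0.002 -0.181 0 0.131 0.003; 0.155 -0.002 -0.163 0 0.131 0.003; 0.175 -0.003 -0.141 0 0.131 0.003
0.192 -0.004 -0.117 0 0.131 0.003; 0.206 -0.004 -0.091 0 0.131 0.003; 0.216 -0.005 -0.063 0 0.131 0.003; 0.222 -0.005 -0.034 0 0.131 0.003; 0.225 -0.006 -0.005 0 0.131 0.003
0.223 -0.007 0.024 0 0.131 0.003; 0.218 -0.007 0.053 0 0.131 0.003
```

Emit:
{"api": "step_arm", "payload": {"increments": "-1.89 0 -1.89 0 0 0; -1.89 0 -1.89 0 0 0; -1.89 0 -1.89 0 0 0; 0.08 0 -0.21 0 0.131 0.003; 0.11 0 -0.2 0 0.131 0.003"}}

```text
time: 4.75
tool_pos: [0.4787, -0.0182, 0.1047]
ee_rot: [3.135, 0.519, 1.471]
wrist_force: [0.0, -1.3, -3.2]
width: 0.0659
```

Emit:
{"api": "step_arm", "payload": {"increments": "0.13 0 -0.18 0 0.131 0.003; 0.16 0 -0.16 0 0.131 0.003; 0.18 0 -0.14 0 0.131 0.003; 0.19 0 -0.12 0 0.131 0.003; 0.21 0 -0.09 0 0.131 0.003"}}

```text
time: 5.25
tool_pos: [0.4794, -0.0093, 0.11]
ee_rot: [3.132, -0.136, 1.459]
wrist_force: [-0.6, 0.1, -3.5]
width: 0.0656
```

Emit:
{"api": "step_arm", "payload": {"increments": "0.22 0 -0.06 0 0.131 0.003; 0.22 0 -0.03 0 0.131 0.003; 0.23 0 0 0 0.131 0.003; 0.22 0 0.02 0 0.131 0.003; 0.22 0 0.05 0 0.131 0.003"}}

```text
time: 5.75
tool_pos: [0.4807, 0.0001, 0.1141]
ee_rot: [3.137, -0.79, 1.447]
wrist_force: [-1.0, 1.3, -2.8]
width: 0.0659
```

Emit:
{"api": "step_arm", "payload": {"increments": "0 0 0 0 0 0; 0 0 0 0 0 0; 0 0 0 0 0 0"}}

```text
time: 6.05
tool_pos: [0.4812, 0.0013, 0.1146]
ee_rot: [3.136, -0.784, 1.45]
wrist_force: [0.6, -0.1, -1.1]
width: 0.0657
```

```bash
python3 - <<'E'
from plan import *
o=get_obs();R=rot(o['ee_rot']);b=[-0.00203598,0.0006621,-0.02061048]
print(o['width'],'block',Hf(o['tool_pos']+R@b),o['ee_rot'],o['joint_positions'])
shot('wrist','w2.png');im=shot('scene','s2.png')[0];im=cv2.imread('pics/s2.png')[110:260,200:400];a=cv2.resize(im,None,fx=4,fy=4,interpolation=2)
cv2.imwrite('pics/s2c.png',a)
E
```

```text
0.0656534554028987 block [ 0.03062202 -0.00019004  0.12774215] [ 3.13611353 -0.78372014  1.44976264] [-0.60856511  0.12499222  1.72639912  0.68227266  1.68801824 -0.54435095]
```

View pics/s2c.png

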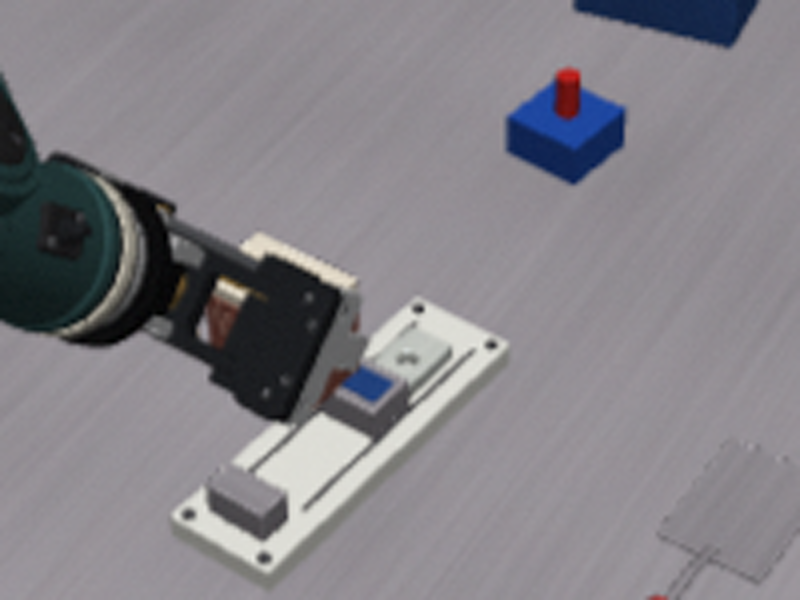

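View pics/w2.png

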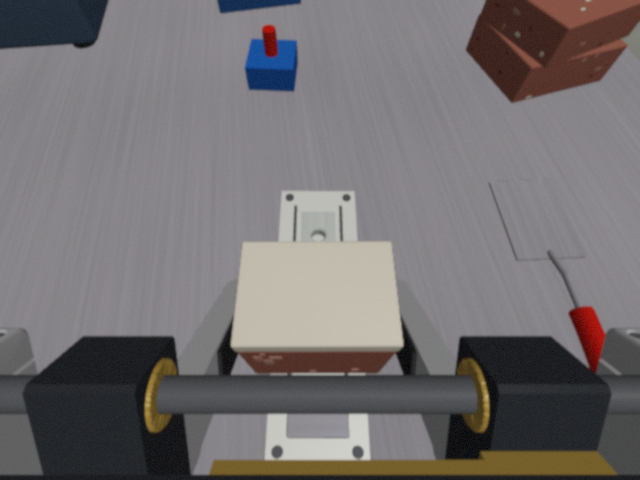

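```bash
python3 - <<'E'
from plan import *
im=cv2.cvtColor(cv2.imread('pics/w2.png'),cv2.COLOR_BGR2RGB)
o=get_obs();c=cam('wrist',o);K,R,e=c;H=hsv(im);h,s,v=[H[...,i].astype(int) for i in range(3)]
print(H[300,315],H[215,290],H[360,315])
m=(s>12)&(s<60)&(v>150)&(h>15)&(h<40);m[:235]=0;m[360:]=0;m[:,:225]=0;m[:,410:]=0
k=blobs(m)[0]
q=cv2.approxPolyDP(k,.03*cv2.arcLength(k,True),True)[:,0].astype(float);print(q.tolist())
# line fits per side
q=q[np.argsort(np.arctan2(*(q-q.mean(0)).T[::-1]))] # tl,tr,br,bl
lines=[]
P=k[:,0].astype(float)
for i in range(4):
    a,b=q[i],q[(i+1)%4];d=(b-a)/np.linalg.norm(b-a);t=(P-a)@d;n=abs((P-a)@[-d[1],d[0]])
    sel=P[(n<3)&(t>.15*np.linalg.norm(b-a))&(t<.85*np.linalg.norm(b-a))]
    l=cv2.fitLine(sel.astype(np.float32),2,0,.01,.01).ravel();lines.append(np.cross([l[2],l[3],1],[l[2]+l[0],l[3]+l[1],1]))
C=np.array([np.cross(lines[i-1],lines[i]) for i in range(4)]);C=C[:,:2]/C[:,2:];print(C.round(1).tolist())
# object: X=holder x,(up in image) Y=holder y (left), z up
obj=np.array([[.023,.033,0],[.023,-.033,0],[-.023,-.033,0],[-.023,.033,0]])
ok,rv,t=cv2.solvePnP(obj,C,K,None,flags=cv2.SOLVEPNP_IPPE)
Rc=R@np.diag([1,-1,-1])@cv2.Rodrigues(rv)[0];p=R@np.diag([1,-1,-1])@t.ravel()+e
print('face centre holder',Hf(p),'rpy in holder deg',np.degrees(Ro.from_matrix(Ro.from_euler('z',-YH).as_matrix()@Rc).as_euler('xyz')))
for z in (.155,.158,.161):
  w=ray(c,C,z);print(z,[Hf(x).round(4).tolist() for x in w],np.linalg.norm(w[0]-w[1]),np.linalg.norm(w[2]-w[3]),np.linalg.norm(w[1]-w[2]))
E
```

```text
[ 20  24 194] [ 36   7 190] [  7 131  82]
[[242.0, 243.0], [232.0, 346.0], [402.0, 345.0], [389.0, 241.0]]
[[242.0, 241.3], [390.9, 240.8], [402.2, 346.0], [230.9, 346.0]]
face centre holder [0.03109071 0.00156853 0.15575185] rpy in holder deg [-0.50416797 -0.11585384  0.18079701]
0.155 [[0.0542, 0.0349, 0.155], [0.0548, -0.0318, 0.155], [0.0084, -0.0316, 0.155], [0.0081, 0.0344, 0.155]] 0.06668971273109378 0.06604714888799483 0.046468186952409514
0.158 [[0.0526, 0.0342, 0.158], [0.0532, -0.0311, 0.158], [0.0077, -0.0309, 0.158], [0.0074, 0.0338, 0.158]] 0.06527821892947067 0.0646492550082267 0.0454846835728034
0.161 [[0.0509, 0.0335, 0.161], [0.0515, -0.0303, 0.161], [0.007, -0.0302, 0.161], [0.0067, 0.0331, 0.161]] 0.0638667251278475 0.06325136112845862 0.044501180193197286
```

```bash
python3 - <<'E'
from plan import *
im=cv2.cvtColor(cv2.imread('pics/w2.png'),cv2.COLOR_BGR2RGB)
o=get_obs();c=cam('wrist',o);H=hsv(im);h,s,v=[H[...,i].astype(int) for i in range(3)]
m=(s<15)&(v>170)&(h>20)&(h<60);m[:,:265]=0;m[:,365:]=0
for r in list(range(200,236,5))+[438,442]:
    x=np.where(m[r])[0];a=ray(c,[(x.min()-.5,r),(x.max()+.5,r)],.016);print(r,x.min(),x.max(),[Hf(q).round(4).tolist()[:2] for q in a])
R=rot(o['ee_rot']);R1=down(YH,np.pi/4)
b=np.array([-0.00203598,0.0006621,-0.02061048])
plan(W(.030,0,.0565)-R1@b,R1,dmax=.036)
E
```

```text
200 281 354 [[0.1761, 0.0352], [0.1766, -0.0349]]
205 281 354 [[0.1704, 0.0349], [0.1708, -0.0347]]
210 281 354 [[0.1648, 0.0346], [0.1652, -0.0344]]
215 281 355 [[0.1592, 0.0343], [0.1596, -0.035]]
220 280 355 [[0.1537, 0.035], [0.1542, -0.0348]]
225 280 355 [[0.1484, 0.0347], [0.1488, -0.0345]]
230 279 356 [[0.1431, 0.0353], [0.1435, -0.0351]]
235 279 356 [[0.1379, 0.035], [0.1383, -0.0349]]
438 267 364 [[-0.0216, 0.0346], [-0.0214, -0.0321]]
442 266 364 [[-0.024, 0.0352], [-0.0238, -0.0319]]
-2.562 -0.036 2.505 0.001 0.001 0.002; -2.564 -0.027 2.503 0.001 0.001 0.002
```

Emit:
{"api": "step_arm", "payload": {"increments": "-2.56 0.03 2.5 0.001 0.001 0.002; -2.56 0.03 2.5 0.001 0.001 0.002; 0 0 0 0 0 0; 0 0 0 0 0 0; 0 0 0 0 0 0"}}

```text
time: 6.65
tool_pos: [0.483, -0.0002, 0.0446]
ee_rot: [3.138, -0.787, 1.446]
wrist_force: [0.0, 0.4, -1.2]
width: 0.066
```

```bash
python3 - <<'E'
from plan import *
o=get_obs();R=rot(o['ee_rot']);b=[-0.00203598,0.0006621,-0.02061048]
print('block',Hf(o['tool_pos']+R@b),o['ee_rot'],o['wrist_force'],'want',[np.pi,-np.pi/4,YH])
R1=down(YH,np.pi/4);plan(W(.030,-.0007,.050)-R1@b,R1,n=1)
E
```

```text
block [ 0.0293623  -0.00215083  0.05772186] [ 3.13826033 -0.78696442  1.4462599 ] [ 0.01130154  0.38432095 -1.19280079] want [3.141592653589793, -0.7853981633974483, 1.4446]
-0.505 -0.151 0.59 0.002 -0.002 0.001
```

Emit:
{"api": "step_arm", "payload": {"increments": "-0.53 -0.06 0.58 0.002 -0.002 0.001; 0 0 0 0 0 0; -0.07 0 0.07 0 0 0; 0 0 0 0 0 0"}}

```text
time: 7.05
tool_pos: [0.4814, 0.0004, 0.0346]
ee_rot: [-3.138, -0.787, 1.441]
wrist_force: [-2.3, -0.5, 2.2]
width: 0.0656
```

Emit:
{"api": "step_arm", "payload": {"increments": "-0.07 0 0.07 0 0 0; 0 0 0 0 0 0"}}

```text
time: 7.25
tool_pos: [0.4814, 0.0004, 0.0346]
ee_rot: [-3.138, -0.788, 1.442]
wrist_force: [-3.6, -2.3, 6.6]
width: 0.066
```

Emit:
{"api": "step_arm", "payload": {"increments": "-0.07 0 0.07 0 0 0; 0 0 0 0 0 0"}}

```text
time: 7.45
tool_pos: [0.4814, 0.0004, 0.0346]
ee_rot: [-3.138, -0.789, 1.443]
wrist_force: [-5.8, -1.8, 11.9]
width: 0.0657
```

Emit:
{"api": "step_arm", "payload": {"increments": "0.1 0 -0.1 0 0 0; 0 0 0 0 0 0"}}

```text
time: 7.65
tool_pos: [0.4814, 0.0004, 0.0346]
ee_rot: [-3.138, -0.787, 1.442]
wrist_force: [-3.4, -2.8, 7.1]
width: 0.0658
```

Emit:
{"api": "step_arm", "payload": {"increments": "0 0 0 0 0 0; 0 0 0 0 0 0; 0 0 0 0 0 0; 0 0 0 0 0 0; 0 0 0 0 0 0", "claw": -1}}

```text
time: 8.15
tool_pos: [0.4811, 0.0006, 0.0329]
ee_rot: [-3.136, -0.786, 1.44]
wrist_force: [0.2, 0.0, 0.2]
width: 0.0937
```

Emit:
{"api": "step_arm", "payload": {"increments": "0 0 -2 0 0 0; 0 0 -4 0 0 0; 0 0 -4 0 0 0; -2 0 -2 0 0 0; -2 0 -2 0 0 0"}}

```text
time: 8.65
tool_pos: [0.4656, -0.1274, 0.1047]
ee_rot: [-3.14, -0.784, 1.443]
wrist_force: [-0.1, -0.4, -0.5]
width: 0.0944
```

```bash
python3 - <<'E'
from plan import *
o=get_obs();print(o['width'],Hf(o['tool_pos']))
im,c,o=shot('wrist','w3.png')
# plan: vertical tool, then behind jaw. target view pose: TCP x=.10,y=0,z=.20
R1=down(YH,0);plan(W(.13,0,.17),R1)
E
```

```text
0.09438180660374991 [-0.08303157 -0.00027998  0.10473256]
3.343 -0.03 1.759 0 -0.13 -0.001; 3.543 -0.027 1.31 0 -0.13 -0.001; 3.684 -0.024 0.838 0 -0.13 -0.001; 3.761 -0.02 0.353 0 -0.13 -0.001; 3.775 -0.017 -0.139 0 -0.13 -0.001
3.725 -0.014 -0.628 0 -0.13 -0.001
```

View pics/w3.png

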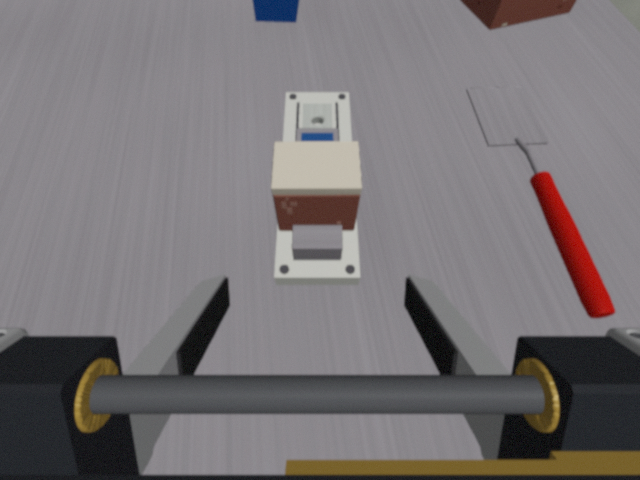

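Emit:
{"api": "step_arm", "payload": {"increments": "3.34 -0.03 1.76 0 -0.13 -0.001; 3.54 -0.03 1.31 0 -0.13 -0.001; 3.68 -0.02 0.84 0 -0.13 -0.001; 3.76 -0.02 0.35 0 -0.13 -0.001; 3.78 -0.02 -0.14 0 -0.13 -0.001"}}

```text
time: 9.2
tool_pos: [0.4869, 0.0543, 0.1616]
ee_rot: [3.139, -0.132, 1.447]
wrist_force: [1.6, 0.1, 0.6]
width: 0.0939
```

Emit:
{"api": "step_arm", "payload": {"increments": "3.73 -0.02 -0.63 0 -0.13 -0.001; 0 0 0 0 0 0; 0 0 0 0 0 0; 0 0 0 0 0 0; 0 0 0 0 0 0", "claw": 1}}

```text
time: 9.7
tool_pos: [0.4907, 0.0865, 0.1702]
ee_rot: [-3.138, -0.006, 1.444]
wrist_force: [-0.0, 0.0, 0.0]
width: 0.0574
```

```bash
python3 - <<'E'
from plan import *
im,c,o=shot('wrist','w4.png');print(o['width'],Hf(o['tool_pos']),o['ee_rot'])
H=hsv(im);h,s,v=[H[...,i].astype(int) for i in range(3)]
m=(s>120)&(h>100)&(h<130)
for k in blobs(m,80)[:4]:
    b=cv2.boxPoints(cv2.minAreaRect(k));print('blue',cv2.contourArea(k),b.mean(0),Hf(ray(c,[b.mean(0)],.038)[0]))
R1=down(YH,0);p1=W(.129,0,.031);plan(p1,R1,dmax=.04)
E
```

```text
0.05735528581476038 [0.13235742 0.00174043 0.17023238] [-3.13842746 -0.00602001  1.44449372]
blue 537.0 [319.5 274. ] [0.09201097 0.00032187 0.038     ]
-0.1 0.05 3.483 -0.001 -0.002 0; -0.095 0.048 3.484 -0.001 -0.002 0; -0.089 0.045 3.484 -0.001 -0.002 0; -0.084 0.043 3.484 -0.001 -0.002 0
```

Jaw still at 0.092 as expected. Finish closing while descending behind it.

Emit:
{"api": "step_arm", "payload": {"increments": "0 0 0 0 0 0; -0.1 0.05 3.48 0 0 0; -0.1 0.05 3.48 0 0 0; -0.09 0.05 3 0 -0.003 0; 0 0 0 0 0 0"}}

```text
time: 10.25
tool_pos: [0.4883, 0.0847, 0.0666]
ee_rot: [-3.13, -0.001, 1.446]
wrist_force: [-0.7, -0.1, -0.9]
width: 0.0132
```

Emit:
{"api": "step_arm", "payload": {"increments": "0 0 2 0 -0.003 0; 0 0 1.6 0 0 0; 0 0 0.2 0 0 0; 0 0 0 0 0 0"}}

```text
time: 10.65
tool_pos: [0.4927, 0.0861, 0.0347]
ee_rot: [-3.141, -0.001, 1.448]
wrist_force: [-0.5, 0.0, -0.1]
width: 0.0006
```

```bash
python3 - <<'E'
from plan import *
o=get_obs();print(o['width'],Hf(o['tool_pos']),o['ee_rot'],o['wrist_force'])
E
```

```text
0.0005625971999562782 [ 0.13214435 -0.00030929  0.0346961 ] [-3.14132699e+00 -5.27206645e-04  1.44789900e+00] [-0.4555293   0.04073591 -0.07211597]
```

Emit:
{"api": "step_arm", "payload": {"increments": "0 0 0.3 0 0 0; -0.6 0 0 0 0 0; -0.6 0 0 0 0 0; -0.5 0 0 0 0 0; 0 0 0 0 0 0"}}

```text
time: 11.15
tool_pos: [0.4903, 0.0694, 0.0312]
ee_rot: [-3.141, -0.001, 1.448]
wrist_force: [-0.3, -0.0, -0.0]
width: 0.0005
```

Emit:
{"api": "step_arm", "payload": {"increments": "-0.5 0 0 0 0 0; -0.5 0 0 0 0 0; -0.5 0 0 0 0 0; 0 0 0 0 0 0"}}

```text
time: 11.55
tool_pos: [0.4882, 0.054, 0.0307]
ee_rot: [-3.141, 0.001, 1.449]
wrist_force: [1.2, -0.2, 1.7]
width: 0.0004
```

```bash
python3 - <<'E'
from plan import *
o=get_obs();f=o['wrist_force'];print(Hf(o['tool_pos']),o['ee_rot'],'F',f@U,f@V,f[2])
E
```

```text
[0.09977293 0.00012634 0.03067606] [-3.14070371e+00  6.64865064e-04  1.44858054e+00] F -0.07989804518651543 -1.1850092665399992 1.746036034866776
```

```bash
python3 - <<'E'
from plan import *
im,c,o=shot('wrist','w5.png')
H=hsv(im);h,s,v=[H[...,i].astype(int) for i in range(3)]
m=(s>120)&(h>100)&(h<130)
for k in blobs(m,30)[:4]:
    b=cv2.boxPoints(cv2.minAreaRect(k));print('blue',cv2.contourArea(k),b.round(0).tolist(),[Hf(x).round(4).tolist() for x in ray(c,b,.038)])
im,c,o=shot('top','t5.png');H=hsv(im);h,s,v=[H[...,i].astype(int) for i in range(3)]
m=(s>100)&(h>100)&(h<130);m[:245]=0;m[315:]=0;m[:,:240]=0;m[:,390:]=0
for k in blobs(m,10)[:4]:
    b=cv2.boxPoints(cv2.minAreaRect(k));print('top',cv2.contourArea(k),Hf(ray(c,[b.mean(0)],.038)[0]))
E
```

```text
blue 73.0 [[313.0, 354.0], [315.0, 327.0], [319.0, 327.0], [318.0, 354.0]] [[0.0663, 0.0027, 0.038], [0.0825, 0.0021, 0.038], [0.0824, -0.0003, 0.038], [0.0662, 0.0003, 0.038]]
```

Emit:
{"api": "step_arm", "payload": {"increments": "-0.4 0 -0.05 0 0 0; -0.3 0 0 0 0 0; 0 0 0 0 0 0"}}

```text
time: 11.95
tool_pos: [0.4869, 0.048, 0.0305]
ee_rot: [-3.139, -0.001, 1.449]
wrist_force: [1.6, 2.6, -2.6]
width: 0.0003
```

Emit:
{"api": "step_arm", "payload": {"increments": "-0.2 0 0 0 0 0; 0 0 0 0 0 0"}}

```text
time: 12.15
tool_pos: [0.4866, 0.0459, 0.0306]
ee_rot: [-3.139, -0.0, 1.449]
wrist_force: [1.5, 3.2, -3.0]
width: 0.0003
```

Emit:
{"api": "step_arm", "payload": {"increments": "-0.15 0 0 0 0 0; 0 0 0 0 0 0"}}

```text
time: 12.35
tool_pos: [0.4864, 0.0445, 0.0308]
ee_rot: [-3.139, -0.0, 1.449]
wrist_force: [0.3, 3.1, -3.2]
width: 0.0006
```

```bash
python3 - <<'E'
from plan import *
o=get_obs();f=o['wrist_force'];print(Hf(o['tool_pos']),o['ee_rot'],'F',f@U,f@V,f[2])
E
```

```text
[0.09008164 0.00077633 0.03075361] [-3.13908119e+00 -1.69930873e-04  1.44916983e+00] F 3.1044453550321465 0.06305123537243865 -3.187623671224497
```

Emit:
{"api": "step_arm", "payload": {"increments": "-0.15 0 0 0 0 0; 0 0 0 0 0 0"}}

```text
time: 12.55
tool_pos: [0.4864, 0.0444, 0.0308]
ee_rot: [-3.139, -0.003, 1.449]
wrist_force: [0.2, 6.4, -3.7]
width: 0.0006
```

Emit:
{"api": "step_arm", "payload": {"increments": "-0.15 0 0 0 0 0; 0 0 0 0 0 0"}}

```text
time: 12.75
tool_pos: [0.4864, 0.0444, 0.0309]
ee_rot: [-3.139, -0.006, 1.449]
wrist_force: [1.7, 10.1, -4.8]
width: 0.0005
```

Emit:
{"api": "step_arm", "payload": {"increments": "-0.1 0 0 0 0 0; 0 0 0 0 0 0"}}

```text
time: 12.95
tool_pos: [0.4863, 0.0443, 0.0308]
ee_rot: [-3.139, -0.008, 1.449]
wrist_force: [1.6, 14.1, -3.9]
width: 0.0004
```

Emit:
{"api": "step_arm", "payload": {"increments": "-0.1 0 0 0 0 0; 0 0 0 0 0 0"}}

```text
time: 13.15
tool_pos: [0.4864, 0.0443, 0.0309]
ee_rot: [-3.14, -0.01, 1.449]
wrist_force: [1.1, 14.8, -3.6]
width: 0.0002
```

Emit:
{"api": "step_arm", "payload": {"increments": "0.5 0 0 0 0 0; 1.5 0 0 0 0 0; 2 0 -1 0 0 0; 0 0 -4 0 0 0; 0 0 -4 0 0 0"}}

```text
time: 13.65
tool_pos: [0.4904, 0.078, 0.1216]
ee_rot: [-3.138, 0.004, 1.45]
wrist_force: [-0.2, -0.0, 0.9]
width: 0.0005
```

Emit:
{"api": "step_arm", "payload": {"increments": "0 0 -4 0 0 0; 0 0 -2 0 0 0; 0 0 0 0 0 0; 0 0 0 0 0 0; 0 0 0 0 0 0", "claw": -0.3}}

```text
time: 14.15
tool_pos: [0.4902, 0.0785, 0.179]
ee_rot: [-3.137, 0.001, 1.449]
wrist_force: [-0.6, 0.2, -1.0]
width: 0.0367
```

```bash
python3 - <<'E'
from plan import *
im,c,o=shot('wrist','w6.png');print(o['width'],Hf(o['tool_pos']),o['ee_rot'])
H=hsv(im);h,s,v=[H[...,i].astype(int) for i in range(3)]
m=(s>120)&(h>100)&(h<130)
for k in blobs(m,80)[:4]:
    b=cv2.boxPoints(cv2.minAreaRect(k));print('blue',cv2.contourArea(k),b.mean(0),Hf(ray(c,[b.mean(0)],.038)[0]))
m=(s>150)&((h<8)|(h>172))
for k in blobs(m,20)[:4]:
    b=cv2.boxPoints(cv2.minAreaRect(k));print('red',cv2.contourArea(k),b.round(1).tolist())
E
```

```text
0.036737180634673974 [0.12434653 0.00126115 0.17897046] [-3.13669000e+00  1.47063851e-03  1.44872891e+00]
blue 454.5 [318.5 289.5] [0.06375119 0.00069014 0.038     ]
red 1752.5 [[508.79998779296875, 373.20001220703125], [521.5999755859375, 271.1000061035156], [541.2000122070312, 273.5], [528.4000244140625, 375.70001220703125]]
```

View pics/w6.png

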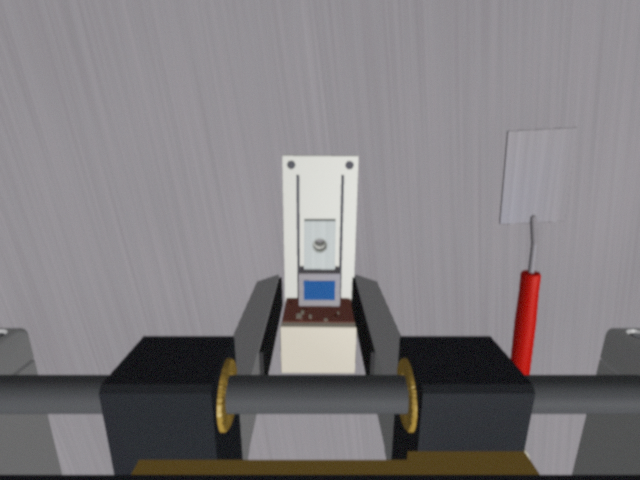

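```bash
python3 - <<'E'
from plan import *
im=cv2.cvtColor(cv2.imread('pics/w6.png'),cv2.COLOR_BGR2RGB)
o=dict(tool_pos=W(0.12434653,0.00126115,0.17897046),ee_rot=[-3.13669,1.47063851e-03,1.44872891]);c=cam('wrist',o)
g=cv2.cvtColor(im,cv2.COLOR_RGB2GRAY).astype(int);print(g[236:256,310:330])
print('hole319.5,245',Hf(ray(c,[(319.5,244.5)],.026)[0]),'want px',proj(c,[W(.106,0,.026),W(.106,0,.016)]))
plan([.4705,.300,.17],down(1.449))
E
```

```text
[[199 200 202 202 201 201 200 199 199 200 200 201 203 204 202 201 200 198
  199 199]
 [198 200 203 203 201 199 196 196 193 194 194 196 198 202 202 201 198 201
  199 200]
 [200 200 202 201 199 192 189 186 181 181 182 186 188 193 199 200 198 199
  199 199]
 [199 201 201 200 192 182 176 169 164 163 163 164 168 176 187 193 196 197
  199 200]
 [199 200 199 195 183 166 153 150 149 149 147 146 146 152 166 184 193 197
  200 200]
 [197 198 195 186 169 145 131 130 134 136 133 129 127 126 143 164 184 194
  197 202]
 [199 197 190 180 160 131 113 111 115 119 122 114 108 111 126 149 174 190
  197 199]
 [201 195 187 176 161 135 114 106 110 108 109 105 105 114 126 139 163 184
  195 200]
 [198 195 182 174 165 152 132 118 111 109 112 113 118 129 133 138 156 180
  196 198]
 [198 194 180 168 167 164 157 145 134 129 128 133 144 148 144 136 153 179
  195 200]
 [198 194 180 163 155 165 173 168 165 158 154 158 161 157 139 132 154 181
  195 200]
 [199 195 184 164 147 152 166 173 177 176 170 165 162 147 130 129 156 184
  196 200]
 [198 198 190 173 153 141 146 158 165 167 159 150 141 128 125 142 165 189
  199 
[... 185 characters left out ...]
201 199 191 179 164 155 150 146 144 148 157 171 183 192 197 199
  200 201]
 [200 200 202 202 198 193 183 177 173 169 169 174 180 190 197 199 198 199
  200 200]
 [199 201 203 204 201 199 195 191 190 190 189 193 197 200 201 200 199 199
  200 201]
 [199 202 203 205 202 199 199 198 199 199 199 201 203 204 204 201 199 200
  201 201]
 [200 200 202 204 202 202 201 201 200 201 203 202 204 204 203 200 200 199
  200 201]]
hole319.5,245 [ 1.04960013e-01 -3.80366823e-05  2.60000000e-02] want px [[319.4673062  243.45423266]
 [319.42926175 240.59174741]]
4.347 -0.928 0.175 -0.001 0 0; 4.347 -0.928 0.175 -0.001 0 0; 4.347 -0.928 0.175 -0.001 0 0; 4.347 -0.928 0.176 -0.001 0 0; 4.347 -0.928 0.176 -0.001 0 0
```

Emit:
{"api": "step_arm", "payload": {"increments": "4.35 -0.93 0.18 0 0 0; 4.35 -0.93 0.18 0 0 0; 4.35 -0.93 0.18 0 0 0; 4.35 -0.93 0.18 0 0 0; 4.35 -0.93 0.18 0 0 0", "claw": 0}}

```text
time: 14.7
tool_pos: [0.4704, 0.3017, 0.1701]
ee_rot: [-3.138, 0.002, 1.449]
wrist_force: [1.1, 0.3, 0.5]
width: 0.0472
```

Emit:
{"api": "step_arm", "payload": {"increments": "0 0 0 0 0 0; 0 0 0 0 0 0; 0 0 0 0 0 0"}}

```text
time: 15.0
tool_pos: [0.4713, 0.2994, 0.1711]
ee_rot: [-3.139, 0.002, 1.448]
wrist_force: [-0.2, 0.2, -0.1]
width: 0.0472
```

```bash
python3 - <<'E'
from plan import *
im,c,o=shot('wrist','w7.png');print(o['width'],o['tool_pos'],o['ee_rot'],o['joint_positions'])
H=hsv(im);h,s,v=[H[...,i].astype(int) for i in range(3)]
m=(s>150)&((h<8)|(h>172));m[330:]=0
for k in blobs(m,20)[:3]:
    print('red',cv2.contourArea(k),cv2.boundingRect(k),cv2.minEnclosingCircle(k))
m=(s>120)&(h>100)&(h<130);m[400:]=0
for k in blobs(m,200)[:2]:
    b=cv2.boxPoints(cv2.minAreaRect(k));print('blue',cv2.contourArea(k),b.round(1).tolist(),ray(c,b,.03).round(4).tolist())
for p in ((.4707,.3387),):
    print([proj(c,[[*p,z]]).round(1).tolist() for z in (.03,.06)])
cv2.imwrite('pics/w7c.png',cv2.resize(cv2.imread('pics/w7.png')[120:320,200:440],None,fx=3,fy=3,interpolation=2))
E
```

```text
0.0472283354232809 [0.47134574 0.29943919 0.17111483] [-3.13893617e+00  1.73449789e-03  1.44828266e+00] [4.64412436e-01 1.17466052e-01 1.40563769e+00 2.69884957e-05
 1.62166139e+00 5.86929738e-01]
red 253.0 (300, 179, 18, 20) ((309.19403076171875, 188.64178466796875), 9.888364791870117)
blue 3828.0 [[275.6000061035156, 213.89999389648438], [279.1000061035156, 150.60000610351562], [342.5, 154.10000610351562], [339.0, 217.39999389648438]] [[0.4351, 0.3167, 0.03], [0.4466, 0.371, 0.03], [0.5002, 0.3615, 0.03], [0.4914, 0.3066, 0.03]]
blue 808.0 [[194.0, 0.0], [283.0, 0.0], [283.0, 18.0], [194.0, 18.0]] [[0.3982, 0.4909, 0.03], [0.4665, 0.4825, 0.03], [0.4647, 0.4703, 0.03], [0.3955, 0.4788, 0.03]]
[[[311.8, 184.7]], [[311.2, 189.4]]]
```

View pics/w7c.png

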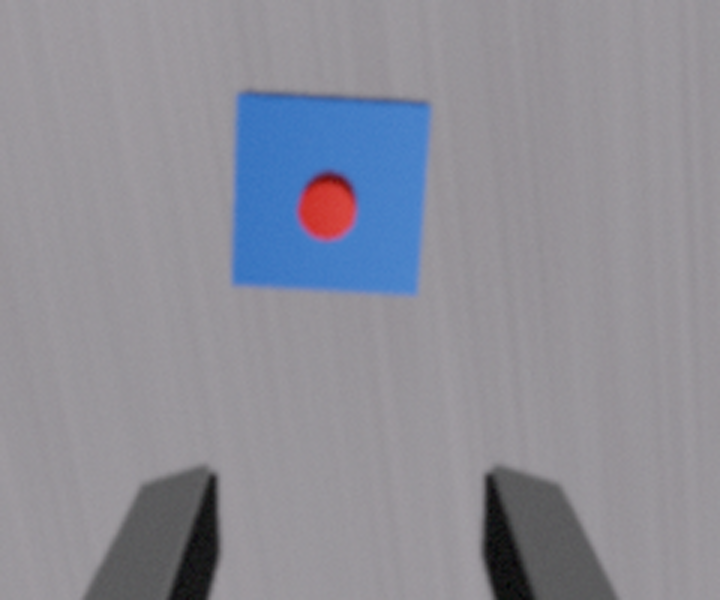

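```bash
python3 - <<'E'
from plan import *
o=get_obs();c=cam('wrist',o);p=ray(c,[(309,189.7)],.06)[0];print(p,o['tool_pos'])
plan([p[0],p[1],.10],down(YH),n=3)
E
```

```text
[0.46922311 0.33848272 0.06      ] [0.47159836 0.29924154 0.17155674]
1.291 -0.234 2.384 -0.001 0 0.001; 1.29 -0.237 2.385 -0.001 0 0.001; 1.289 -0.24 2.385 -0.001 0 0.001
```

Emit:
{"api": "step_arm", "payload": {"increments": "1.29 -0.23 2.38 0 0 0.001; 1.29 -0.24 2.38 0 0 0.001; 1.29 -0.24 2.38 0 0 0.001; 0 0 0 0 0 0; 0 0 0 0 0 0"}}

```text
time: 15.55
tool_pos: [0.4694, 0.3386, 0.1008]
ee_rot: [-3.14, 0.001, 1.445]
wrist_force: [0.8, -1.6, -0.3]
width: 0.047
```

```bash
python3 - <<'E'
from plan import *
im,c,o=shot('wrist','w8.png');print(o['width'],o['tool_pos'],o['ee_rot'])
H=hsv(im);h,s,v=[H[...,i].astype(int) for i in range(3)]
m=(s>150)&((h<8)|(h>172))&(v>150)
for k in blobs(m,20)[:3]:
    (u,vv),r=cv2.minEnclosingCircle(k);print('red',cv2.contourArea(k),cv2.boundingRect(k),(u,vv),r,ray(c,[(u,vv)],.06))
plan([.4692,.3385,.034],down(YH),n=3)
E
```

```text
0.04699043255504452 [0.46938312 0.33859657 0.10083845] [-3.13978376e+00  9.52455262e-04  1.44487674e+00]
red 356.5 (306, 254, 22, 22) (316.7132568359375, 263.9786682128906) 11.428319931030273 [[0.46856084 0.33943891 0.06      ]]
-0.022 -0.026 2.271 0 0 0; -0.022 -0.026 2.271 0 0 0; -0.021 -0.026 2.271 0 0 0
```

Emit:
{"api": "step_arm", "payload": {"increments": "0.03 -0.03 2.2 0 0 0; 0.03 -0.03 2.2 0 0 0; 0 0 1.8 0 0 0; 0 0 0.3 0 0 0; 0 0 0 0 0 0"}}

```text
time: 16.1
tool_pos: [0.4693, 0.3403, 0.037]
ee_rot: [-3.141, -0.001, 1.445]
wrist_force: [0.8, -0.5, -0.2]
width: 0.0471
```

Emit:
{"api": "step_arm", "payload": {"increments": "0 0 0 0 0 0; 0 0 0 0 0 0; 0 0 0 0 0 0; 0 0 0 0 0 0; 0 0 0 0 0 0", "claw": 1}}

```text
time: 16.6
tool_pos: [0.4688, 0.3409, 0.0363]
ee_rot: [-3.141, -0.001, 1.446]
wrist_force: [0.3, 0.8, 1.5]
width: 0.0153
```

Emit:
{"api": "step_arm", "payload": {"increments": "0 0 0 0 0 0; 0 0 0 0 0 0"}}

```text
time: 16.8
tool_pos: [0.4688, 0.3409, 0.0363]
ee_rot: [-3.141, -0.001, 1.446]
wrist_force: [-0.5, 0.3, 3.3]
width: 0.0153
```

```bash
python3 - <<'E'
from plan import *
o=get_obs();print(o['width'],o['tool_pos'],o['ee_rot'],o['wrist_force'])
p=o['tool_pos']+[0,0,.08];print('pin bottom below tcp:',o['tool_pos'][2]-.006)
R=down(YH);plan(p,R,n=2);plan(W(.1055,0,p[2]),R,p,R)
E
```

```text
0.015278305979431453 [0.46880894 0.34085402 0.03632377] [-3.14101188e+00 -6.89678554e-04  1.44624404e+00] [-0.51269361  0.33033291  3.26991324]
pin bottom below tcp: 0.030323772430936417
0.003 -0.002 -4 0 0 0.001; 0.001 -0.001 -4 0 0 0.001
-3.949 0.793 0 0 0 0; -3.949 0.793 0 0 0 0; -3.949 0.793 0 0 0 0; -3.949 0.793 0 0 0 0; -3.949 0.793 0 0 0 0
-3.949 0.793 0 0 0 0; -3.949 0.793 0 0 0 0
```

Emit:
{"api": "step_arm", "payload": {"increments": "0 0 -2 0 0 0; 0 0 -3 0 0 0; 0 0 -3 0 0 0; -3.95 0.79 0 0 0 0; -3.95 0.79 0 0 0 0"}}

```text
time: 17.3
tool_pos: [0.4749, 0.2604, 0.1169]
ee_rot: [3.141, -0.001, 1.449]
wrist_force: [0.2, -0.9, -0.5]
width: 0.0154
```

Emit:
{"api": "step_arm", "payload": {"increments": "-3.95 0.79 0 0 0 0; -3.95 0.79 0 0 0 0; -3.95 0.79 0 0 0 0; -3.95 0.79 0 0 0 0; -3.95 0.79 0 0 0 0"}}

```text
time: 17.8
tool_pos: [0.4887, 0.0579, 0.1153]
ee_rot: [-3.14, -0.0, 1.446]
wrist_force: [0.5, -0.5, -0.6]
width: 0.0152
```

Emit:
{"api": "step_arm", "payload": {"increments": "0 0 0 0 0 0; 0 0 0 0 0 0; 0 0 0 0 0 0"}}

```text
time: 18.1
tool_pos: [0.4889, 0.0602, 0.1154]
ee_rot: [-3.14, -0.001, 1.447]
wrist_force: [-0.1, 0.0, -1.1]
width: 0.0155
```

```bash
python3 - <<'E'
from plan import *
im,c,o=shot('wrist','w9.png');print(o['width'],Hf(o['tool_pos']),o['ee_rot'])
H=hsv(im);h,s,v=[H[...,i].astype(int) for i in range(3)]
m=(s>150)&((h<8)|(h>172));m[:,:260]=0;m[:,380:]=0
for k in blobs(m,20)[:3]: print('red',cv2.contourArea(k),cv2.boundingRect(k))
print(proj(c,[W(.106,0,.026),*(o['tool_pos']+np.array([[0,0,-.030],[0,0,-.006],[0,0,.024]]))]).round(1).tolist())
cv2.imwrite('pics/w9c.png',cv2.resize(cv2.imread('pics/w9.png')[160:340,220:420],None,fx=4,fy=3.3,interpolation=2))
E
```

```text
0.015504146849045499 [0.10605484 0.00023893 0.11541651] [-3.13963659e+00 -7.04164763e-04  1.44696303e+00]
red 1426.0 (299, 278, 36, 54)
[[318.3, 244.0], [318.2, 271.1], [318.4, 286.5], [318.6, 311.6]]
```

View pics/w9c.png

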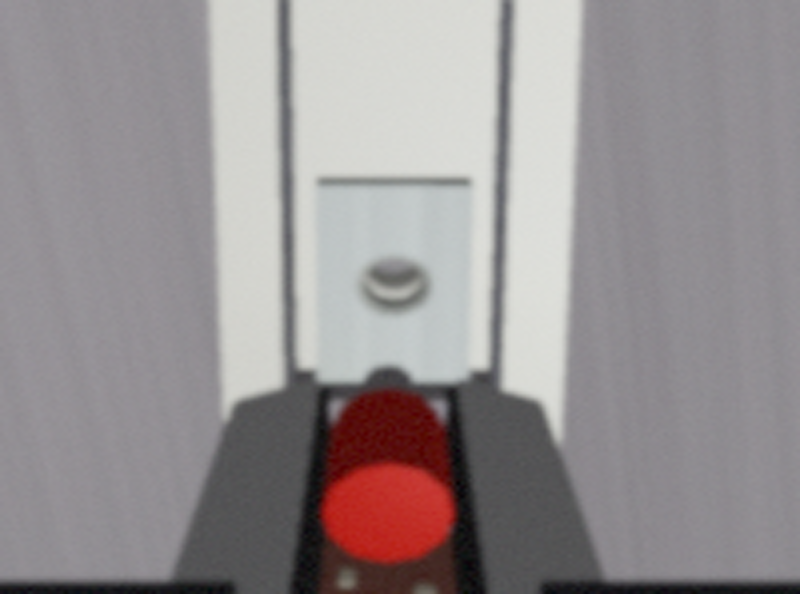

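Emit:
{"api": "step_arm", "payload": {"increments": "0.03 0.09 2 0 0 0; 0 0 2 0 0 0; 0 0 1 0 0 0; 0 0 0 0 0 0; 0 0 0 0 0 0"}}

```text
time: 18.65
tool_pos: [0.4902, 0.0602, 0.0661]
ee_rot: [-3.141, -0.0, 1.447]
wrist_force: [0.7, -0.4, 0.5]
width: 0.0153
```

```bash
python3 - <<'E'
from plan import *
im,c,o=shot('wrist','w10.png');print(o['width'],Hf(o['tool_pos']),o['ee_rot'])
cv2.imwrite('pics/w10c.png',cv2.resize(cv2.imread('pics/w10.png')[220:340,240:400],None,fx=5,fy=5,interpolation=2))
print(proj(c,[W(.1047,0,.026),o['tool_pos']-.0017*U+.0007*V+[0,0,-.03]]))
E
```

```text
0.015285436568623223 [ 0.10621755 -0.00107485  0.06609327] [-3.14067465e+00 -2.89055055e-04  1.44733095e+00]
[[316.41158183 267.75586571]
 [317.0139828  273.68152005]]
```

View pics/w10c.png

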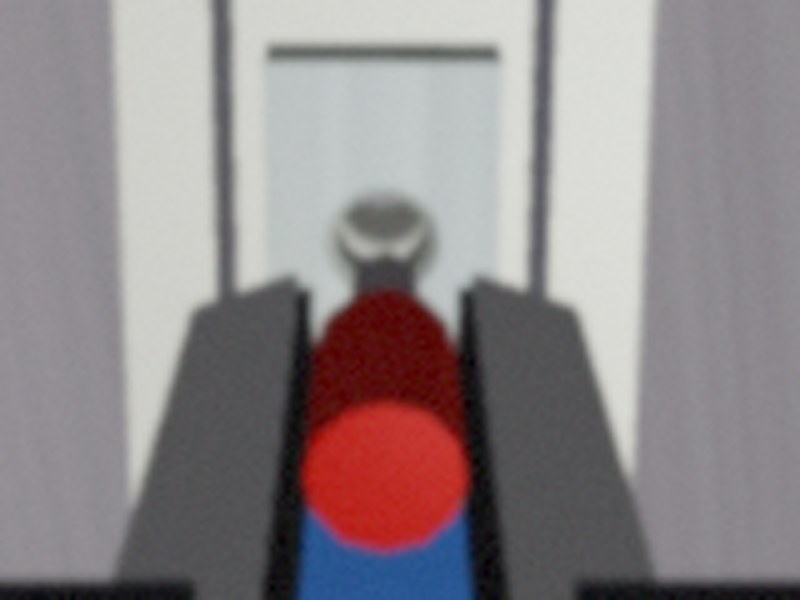

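Emit:
{"api": "step_arm", "payload": {"increments": "0 0 0.7 0 0 0; 0 0 0.4 0 0 0; 0 0 0.4 0 0 0; 0 0 0 0 0 0"}}

```text
time: 19.1
tool_pos: [0.4894, 0.0595, 0.0499]
ee_rot: [-3.139, 0.0, 1.446]
wrist_force: [0.4, -0.2, -0.6]
width: 0.0152
```

Emit:
{"api": "step_arm", "payload": {"increments": "0 0 0.4 0 0 0; 0 0 0.4 0 0 0; 0 0 0 0 0 0"}}

```text
time: 19.4
tool_pos: [0.4897, 0.0602, 0.042]
ee_rot: [-3.139, -0.001, 1.446]
wrist_force: [0.5, 1.8, -2.1]
width: 0.0149
```

Emit:
{"api": "step_arm", "payload": {"increments": "0 0 0.3 0 0 0; 0 0 0.3 0 0 0; 0 0 0 0 0 0"}}

```text
time: 19.7
tool_pos: [0.49, 0.0602, 0.0364]
ee_rot: [-3.14, -0.001, 1.446]
wrist_force: [0.4, 3.8, -1.1]
width: 0.0152
```

Emit:
{"api": "step_arm", "payload": {"increments": "0 0 0.2 0 0 0; 0 0 0 0 0 0"}}

```text
time: 19.9
tool_pos: [0.4902, 0.0601, 0.0347]
ee_rot: [-3.141, -0.001, 1.446]
wrist_force: [0.9, 4.5, -0.2]
width: 0.0154
```

Emit:
{"api": "step_arm", "payload": {"increments": "0 0 0.15 0 0 0; 0 0 0 0 0 0"}}

```text
time: 20.1
tool_pos: [0.4902, 0.0601, 0.0333]
ee_rot: [-3.141, -0.001, 1.446]
wrist_force: [0.4, 5.0, 1.8]
width: 0.0156
```

Emit:
{"api": "step_arm", "payload": {"increments": "0.05 0 0.12 0 0 0; 0 0 0 0 0 0"}}

```text
time: 20.3
tool_pos: [0.4903, 0.0602, 0.0323]
ee_rot: [-3.141, -0.0, 1.446]
wrist_force: [0.5, 4.3, 3.0]
width: 0.0154
```

Emit:
{"api": "step_arm", "payload": {"increments": "0.03 0 0.12 0 0 0; 0 0 0 0 0 0"}}

```text
time: 20.5
tool_pos: [0.4903, 0.0603, 0.0322]
ee_rot: [-3.141, 0.0, 1.446]
wrist_force: [-2.6, 4.0, 7.9]
width: 0.0155
```

Emit:
{"api": "step_arm", "payload": {"increments": "0 0 0.1 0 0 0; 0 0 0 0 0 0"}}

```text
time: 20.7
tool_pos: [0.4904, 0.0603, 0.0321]
ee_rot: [-3.141, 0.0, 1.446]
wrist_force: [-3.6, 4.4, 12.7]
width: 0.0152
```

Emit:
{"api": "step_arm", "payload": {"increments": "0 0 -0.2 0 0 0; 0 0 0 0 0 0; 0 0 0 0 0 0; 0 0 0 0 0 0; 0 0 0 0 0 0", "claw": 0.2}}

```text
time: 21.2
tool_pos: [0.4897, 0.0601, 0.0312]
ee_rot: [-3.139, 0.001, 1.446]
wrist_force: [0.2, -0.7, 0.2]
width: 0.0374
```

Emit:
{"api": "step_arm", "payload": {"increments": "0 0 -2 0 0 0; 0 0 -3 0 0 0; 0 0 -4 0 0 0; 0 0 -4 0 0 0; 0 0 -3 0 0 0"}}

```text
time: 21.7
tool_pos: [0.4908, 0.0602, 0.1944]
ee_rot: [3.14, -0.0, 1.446]
wrist_force: [0.4, 0.1, -0.1]
width: 0.0374
```

Emit:
{"api": "step_arm", "payload": {"increments": "3 0 -1 0 0 0; 4 0 0 0 0 0; 2 0 0 0 0 0; 0 0 0 0 0 0; 0 0 0 0 0 0"}}

```text
time: 22.2
tool_pos: [0.5012, 0.1494, 0.2013]
ee_rot: [-3.139, 0.001, 1.447]
wrist_force: [-0.8, -0.4, 0.1]
width: 0.0374
```

```bash
python3 - <<'E'
from plan import *
im,c,o=shot('wrist','w11.png');print(o['width'],Hf(o['tool_pos']),o['ee_rot'])
H=hsv(im);h,s,v=[H[...,i].astype(int) for i in range(3)]
m=(s>150)&((h<8)|(h>172));m[:,:250]=0;m[:,400:]=0
for k in blobs(m,20)[:3]: print('red',cv2.contourArea(k),cv2.boundingRect(k))
print('head top/bottom if seated',proj(c,[W(.105,0,.056),W(.105,0,.026)]).round(1).tolist())
m=(s>120)&(h>100)&(h<130)
for k in blobs(m,60)[:3]:
    b=cv2.boxPoints(cv2.minAreaRect(k));print('blue',b.mean(0),Hf(ray(c,[b.mean(0)],.038)[0]))
shot('scene','s11.png')
a=cv2.resize(cv2.imread('pics/w11.png')[200:400,220:420],(400,400),interpolation=2)
b=cv2.resize(cv2.imread('pics/s11.png')[160:260,240:340],(400,400),interpolation=2)
cv2.imwrite('pics/f.png',np.hstack([a,b]))
E
```

```text
0.03743980326762579 [ 0.19605515 -0.00076055  0.20129763] [-3.13946862e+00  1.05702240e-03  1.44691450e+00]
red 225.0 (311, 300, 13, 24)
head top/bottom if seated [[316.7, 316.3], [316.7, 303.0]]
blue [254.  27.] [0.36436315 0.05350616 0.038     ]
blue [316.5 344. ] [0.06293838 0.00014236 0.038     ]
```

View pics/f.png

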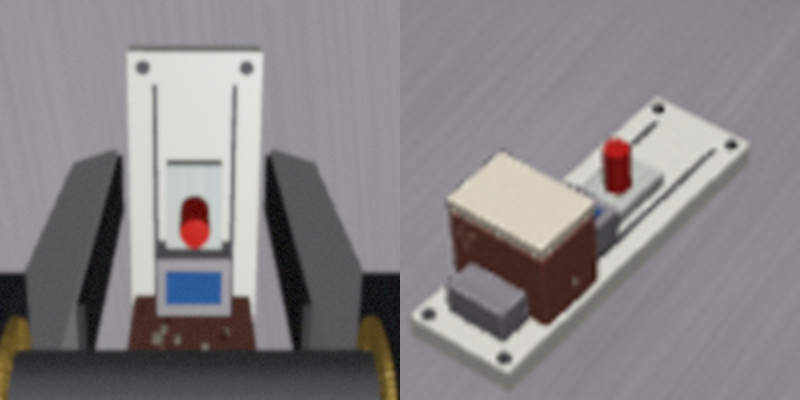

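```bash
python3 -c "
from bench import *
print(close_job())"
```

```text
the job is handed in; nothing more can be done
None
```

The job is done and handed in at about 22 s of the 58 s allowed.

- **Block:** I gripped it by its two free sides, lifted it, turned it 90° fat side up and set it down centred across the jaws. The wrist view just before setting down put it within about 0.5° of level. The camera and the arm pose disagreed by about 1.7 mm on sideways centring, so I split the difference.
- **Jaw:** I pushed it until it stopped, with the push force rising to about 15 N, so the block is snug. The last image puts the middle of the jaw's top 62.9 mm along the holder; nominal is 63 mm.
- **Pin:** I put it through the tongue and bed. It stopped with the tool at 32.2 mm (32.3 mm predicted for the head seated), and the downward force rose to about 13 N.

The last pictures show the fat on top, the block between both jaws and the pin head down on the tongue. The arm was clear of everything in them. I saw no forces near the limits, and no final check failed.

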